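# Unstack the controller boards into their trays

## Robot

A 6-joint arm with a two-finger parallel gripper is mounted at the origin on a cart in front of the work surface, level with it; the furniture and walls round the work are solid. World frame = base frame: x ahead of the robot, y to its left, z up, the work surface at z = 0. Lengths are in m, angles in rad, forces in N, time in s.
With the tool pointing down it reaches from about 0.325 to 0.9 m from the base axis. Payload 3.5 kg.
Tool frame: the origin (TCP) lies at the very end of the fingers, on their centre line; the grasp point (between the pads) lies 19 mm behind it; z points along the fingers, y is the line along which they close (so a half turn about z gives the same grasp; the last joint's range is limited). The gripper opens to 85 mm and grips with 20 to 120 N. Pads are 22 mm wide; open, the fingers measure 114 mm over their backs; the gripper's body (76 mm by 85 mm) begins 54 mm behind the grasp point. The pads swing forward as they close: fully open they stand 13 mm farther back than shut.
Start: joints at [-1.4, 0.276, -0.026, 1.268, 0, 1.467], TCP at [0.169, -0.602, 0.231] pointing down, gripper open.
Joint ranges: [-3.12, 3.12], [-0.85, 1.88], [-1.08, 1.24], [-1.95, 2.15], [-1.57, 1.53], [-3.14, 3.14]. Speed limits (rad/s): [2.57, 2.57, 3.14, 3.14, 3.14, 3.14].

## Interface

Orientations are given as a rotation vector (axis times angle).
In Python, from workcell import telemetry, snapshot, close_job, boxes_of, silhouettes, landmark_of gives the robot as it stands.
- The arm moves only by the tool play_rows, never from a script. Its argument "steps" is a list of rows, each a list of 3 entries, a list of its own where there are three numbers: the shift along the tool's x, y, z in m, then the turn, a rotation vector about the tool's x, y, z in degrees, then the opening, from 0 (shut) to 1 (fully open). A call has 1 to 5 rows; each row is the pose to reach, as a shift and turn from the pose commanded when the call began, along the tool's axes at that moment; what a row does not reach only later rows make up. A row lasts 1/8 s, in which the tool goes at most 62.5 mm and 10.7 degrees, less where a joint would pass 70% of its speed; a pose out of reach is approached as far as the arm can. A call with a gripper value outside its range is refused whole. The fingers move at their own pace and stop on an object; "squeeze" is the grip in N (left out, the last holds). Time passes only in rows, so rows that repeat a pose let the fingers close. It gives the time, the measured TCP pose, the force, the opening and the grip force at its end, in the units of the state.
- telemetry.read_state(): the state, without advancing time (a new reading comes with each control period).
- snapshot(name): name is "scene" or "top" or "wrist"; returns a dict with "image" (400x640x3 uint8, red, green, blue), "range_z" (400x640 float32, m along the optical axis (not along the pixel's ray), 0 where there is no reading), "intrinsics" (3x3 intrinsics, pixels), "rvec" (rotation vector, rad) and "tvec" (3), from world to camera coordinates, as OpenCV has them; the wrist camera has in their place "mount" (4x4, takes a point from camera to tool coordinates, whose origin is the TCP and whose axes are the flange's). Camera axes: x right, y down, z forward; pixel columns grow to the right and rows downward; lengths in m; the calibration is good to about 2 mm. A picture is of the moment at which its call begins: read the wrist's pose just before it.
- close_job(): hands the job in; it is judged then, once.
Trained networks look in the newest picture that a camera, given by its name, has taken for a name from the list of things; names that differ only in an ending like _2 or _b are one class to them, and where a whole thing is asked for, a point or a joint stands for the part that bears it (a point fixed in the world has none). Each returns a list of dicts, best first, with "score" (0 to 1); they miss things now and then, are a little off and sometimes report something else, mostly with a low value. They report only what shows in the picture. A call takes as long as a camera call.
- boxes_of(query, camera): "point" ([x, y, z] in m, in world coordinates, good to about 4 mm: the middle of the surface that is visible of it).
- silhouettes(query, camera): "mask" (400x640 bool, what is visible of it).
- landmark_of(query, camera): "point" ([x, y, z] in m, in world coordinates, good to about 4 mm: a listed point, or the origin of a listed thing).
The state is a dict: "t": time; "q": joint angles; "joint_velocities": joint speeds; "joint_efforts": joint torques, N m; "ee_pos": TCP position; "tool_rot": TCP orientation; "wrist_force": force on the tool from outside, world axes, zero at the start; "wrist_torque": the same for the moment, N m; "finger_gap": opening from 0.0 (shut) to 1.0 (fully open); "gripper_force": force on a finger pad.
Only numpy, scipy, OpenCV 4.12 (cv2) and the standard library are available. Lean on these libraries where they do the work, as an engineer would, in place of code of your own. Each camera call takes 0.05 s, during which the arm holds its last target. There are 200 camera calls.

## Task

The four-board controller stack on the bench is in for rework and its screws are already out. Take it apart from the top down, one board at a time: draw each board straight up off its connector and set it gently on its standoffs in the tray made to its size, flat on the floor inside the rim and with its long side along the tray's long side, before you take the next. Leave the jar and the loupe where they stand.

Things in the scene. Friction and masses are not known exactly. Their poses are not given: they have to be found in the camera images.
- radio_board: Radio board, top of the stack: black, shiny steel shield can. 36 (own x) x 44 (y) x 2 mm board on 4 brass standoffs 16 mm long at the corners. Origin: centre, at the standoffs' feet; z up. Feet start 18 mm above the origin of the board below, centre and yaw alike; pins under it sit loosely 4 mm deep in that board's socket. Grip its long edges at mid-length (36 mm), fingertips at most 8 mm below the board.
- io_board: I/O board, second from top: small, green, white connector. 50 (own x) x 60 (y) x 2 mm board on 4 brass standoffs 16 mm long at the corners. Origin: centre, at the standoffs' feet; z up. Feet start 18 mm above the origin of the board below, centre and yaw alike; pins under it sit loosely 4 mm deep in that board's socket. Grip its long edges at mid-length (50 mm), fingertips at most 8 mm below the board. Black socket 8 mm tall on its centre.
- cpu_board: Processor board, third from top: blue, white connector. 55 (own x) x 85 (y) x 2 mm board on 4 brass standoffs 16 mm long at the corners. Origin: centre, at the standoffs' feet; z up. Feet start 18 mm above the origin of the board below, centre and yaw alike; pins under it sit loosely 4 mm deep in that board's socket. Grip its long edges at mid-length (55 mm), fingertips at most 8 mm below the board. Black socket 8 mm tall on its centre.
- power_board: Power board, bottom: largest, green, white connector. 70 (own x) x 100 (y) x 2 mm board on 4 brass standoffs 16 mm long at the corners. Origin: centre, at the standoffs' feet; z up. It stands on the bench, z = 0. Grip its long edges at mid-length (70 mm), fingertips at most 8 mm below the board. Black socket 8 mm tall on its centre.
- radio_tray: Tray for the radio board: low black tray with a yellow-orange liner, 60 mm (own x) by 68 mm (own y) outside with a small half-round tab at each end, 52 by 60 mm inside; its floor is 3 mm and its 4 mm thick rim 8 mm above the bench. Origin: centre of the underside, z up. Fixed to the bench.
- io_tray: Tray for the I/O board: low black tray with a white liner, 74 mm (own x) by 84 mm (own y) outside with a small half-round tab at each end, 66 by 76 mm inside; its floor is 3 mm and its 4 mm thick rim 8 mm above the bench. Origin: centre of the underside, z up. Fixed to the bench.
- cpu_tray: Tray for the processor board: low black tray with a blue liner, 79 mm (own x) by 109 mm (own y) outside with a small half-round tab at each end, 71 by 101 mm inside; its floor is 3 mm and its 4 mm thick rim 8 mm above the bench. Origin: centre of the underside, z up. Fixed to the bench.
- power_tray: Tray for the power board: low black tray with a green liner, 94 mm (own x) by 124 mm (own y) outside with a small half-round tab at each end, 86 by 116 mm inside; its floor is 3 mm and its 4 mm thick rim 8 mm above the bench. Origin: centre of the underside, z up. Fixed to the bench.
- jar: Bystander: clear jar with a black lid, 48 mm across, 58 mm tall, standing on the bench; origin at the centre of its underside. Leave it alone.
- loupe: Bystander: black eye loupe, a cup 41 mm across and 34 mm tall, standing on the bench; origin at the centre of its underside. Leave it alone.

How it is judged:
By the outcome, as a careful person would: the job done as asked, in the order asked, and still so for the second after the job is handed in, with the robot touching nothing.
It also fails if it takes over 96 s, if anything falls off the work surface, if the arm or the gripper's body presses on something with over 40 N, if the wrist force passes 120 N, or if a joint passes its speed limit or range.

## Working session

There is one attempt and no reset: what is moved stays moved. The work goes in short steps, Python scripts to look and compute and a tool call to move; the robot and the scene stay as the last step left them, time stands still between calls to the robot, and variables do not carry over. Pictures are saved under pics/ and viewed, at most 14 in all, crops included, and the job is handed in when it is done.

Besides the shell and the picture viewer there is one more tool, called after "Call:" by a JSON object that holds its "op" and its "data". play_rows: Moves the arm, as the interface text tells. Its arguments: {"type":"object","properties":{"steps":{"type":"array","items":{"type":"array"}},"squeeze":{"type":"number"}},"required":["steps"]}

```bash
mkdir -p pics; ls; python3 - <<'E'
from workcell import telemetry, snapshot, boxes_of, silhouettes, landmark_of
import cv2, numpy as np
s=telemetry.read_state(); print(s)
ims=[]
for c in ["scene","top"]:
    d=snapshot(c); np.savez(f"{c}.npz",**d); cv2.imwrite(f"pics/{c}0.png",d["image"][:,:,::-1])
    print(c,d["intrinsics"].tolist(),d["rvec"],d["tvec"])
    for n in ["radio_board","io_board","cpu_board","power_board","radio_tray","io_tray","cpu_tray","power_tray","jar","loupe"]:
        print(n,[(np.round(r["point"],4).tolist(),round(r["score"],2)) for r in landmark_of(n,c)[:2]])
E
```

```text
pics
{'t': 0.0, 'q': array([-1.40038925e+00,  2.77137464e-01, -2.79088645e-02,  1.26800059e+00,
        1.72170332e-05,  1.46739443e+00]), 'joint_velocities': array([-0.00052468, -0.00075795, -0.0003121 ,  0.00094505, -0.00080555,
        0.00121788]), 'joint_efforts': array([ 2.36407934e-03, -4.45513630e+01,  2.95199329e+01,  1.65793259e-02,
       -4.85368631e-06, -6.41497682e-07]), 'ee_pos': array([ 0.16885956, -0.60093541,  0.23014375]), 'tool_rot': array([-3.10996857e+00, -4.28448755e-01,  9.13223805e-05]), 'wrist_force': array([-0.26938318,  0.39736354, -0.10602283]), 'wrist_torque': array([-0.00567756,  0.03320794,  0.0386428 ]), 'gripper_force': 0.0, 'finger_gap': 0.9993862347659577}
scene [[425.1009413570696, 0.0, 319.53741276633036], [0.0, 425.1009413570696, 197.12787274946666], [0.0, 0.0, 1.0]] [ 1.87562283 -1.03626971  0.57912713] [-0.32039955  0.26326066  0.68259503]
radio_board [([0.465, -0.1504, 0.0533], 0.54)]
io_board [([0.4617, -0.1537, 0.0368], 0.57)]
cpu_board [([0.4638, -0.1547, 0.0168], 0.65)]
power_board [([0.4653, -0.1504, -0.0028], 0.97)]
radio_tray [([0.6208
[... 279 characters left out ...]
83638124], [0.0, 415.5444316976383, 203.1283915777784], [0.0, 0.0, 1.0]] [ 2.15090418 -2.142165    0.19891307] [-0.07270876  0.55305523  1.22344966]
radio_board [([0.4613, -0.1519, 0.0541], 0.55), ([0.4621, -0.1496, 0.0335], 0.28)]
io_board [([0.4616, -0.1509, 0.0333], 0.61)]
cpu_board [([0.4634, -0.1553, 0.0155], 0.44), ([0.6266, 0.141, 0.0012], 0.34)]
power_board [([0.465, -0.151, -0.0035], 0.55)]
radio_tray [([0.617, -0.2751, -0.0011], 0.58)]
io_tray [([0.4759, 0.0353, -0.0025], 0.75)]
cpu_tray [([0.4792, 0.2463, 0.0027], 0.95)]
power_tray [([0.6254, 0.1381, 0.0024], 0.94)]
jar [([0.6324, -0.0387, 0.0003], 0.54)]
loupe [([0.4654, -0.3893, -0.0003], 0.5), ([0.4645, -0.1519, 0.0553], 0.21)]
```

```bash
cat > h.py <<'E'
import numpy as np, cv2
from workcell import telemetry, snapshot, boxes_of, silhouettes, landmark_of
def cam(d,st=None):
    """R,t camera->world"""
    if "mount" in d:
        T=np.eye(4); T[:3,:3]=cv2.Rodrigues(st["tool_rot"])[0]; T[:3,3]=st["ee_pos"]; T=T@d["mount"]
        return T[:3,:3],T[:3,3]
    R=cv2.Rodrigues(np.asarray(d["rvec"]))[0]; return R.T,-R.T@d["tvec"]
def cloud(d,st=None):
    R,t=cam(d,st); K=d["intrinsics"]; v,u=np.mgrid[:400,:640]; z=d["range_z"]
    p=np.stack([(u-K[0,2])/K[0,0]*z,(v-K[1,2])/K[1,1]*z,z],-1)@R.T+t
    p[z<=0]=np.nan; return p
def rect(xy):
    """centre, (short,long), direction of long side in deg mod 180"""
    (c,s,a)=cv2.minAreaRect(xy.astype(np.float32)*1000)
    if s[0]>s[1]: s=(s[1],s[0])
    else: a+=90
    return np.round(c,1),np.round(s,1),round(a%180,1)
def planexy(d,mask,h,st=None):
    """mask boundary rays hit with plane z=h"""
    R,t=cam(d,st); v,u=np.nonzero(mask); K=d["intrinsics"]
    r=np.stack([(u-K[0,2])/K[0,0],(v-K[1,2])/K[1,1],np.ones(len(u))],-1)@R.T
    return t[:2]+r[:,:2]*((h-t[2])/r[:,2])[:,None]
def biggest(m):
    n,l,s,_=cv2.connectedComponentsWithStats(m.astype(np.uint8)); 
    return l==1+np.argmax(s[1:,4])
E
python3 - <<'E'
from h import *
d=snapshot("top"); P=cloud(d)
for n,h in [("radio_tray",.008),("io_tray",.008),("cpu_tray",.008),("power_tray",.008),("radio_board",.072),("io_board",.054),("cpu_board",.036),("power_board",.018)]:
    for r in silhouettes(n,"top")[:1]:
        m=biggest(r["mask"]); z=P[m][:,2]
        print(n,round(r["score"],2),m.sum(),"plane",rect(planexy(d,m,h)),"z",np.round(np.nanpercentile(z,[5,50,95]),4))
# height-band rects near stack
for lo,hi in [(.010,.027),(.029,.04),(.048,.06),(.067,.09)]:
    m=(P[...,2]>lo)&(P[...,2]<hi)&(abs(P[...,0]-.463)<.1)&(abs(P[...,1]+.152)<.1)
    print(lo,m.sum(),rect(P[m][:,:2]),np.nanmedian(P[m][:,2]))
c=cv2.resize(d["image"][:,:,::-1],(800,500)); cv2.imwrite("pics/top1.png",c)
E
```

```text
radio_tray 0.75 425 plane (array([ 614.9, -271.7]), array([60.9, 82.7]), 108.8) z [-0.0019  0.0029  0.0089]
io_tray 0.66 672 plane (array([477.3,  34. ]), array([74.9, 96.6]), 77.7) z [-0.0015  0.0032  0.0093]
cpu_tray 0.69 942 plane (array([477.3, 247.1]), array([ 80.1, 125.4]), 102.2) z [-0.0015  0.0035  0.009 ]
power_tray 0.81 1198 plane (array([621.5, 140.3]), array([ 93.6, 138.8]), 90.4) z [-0.0015  0.0033  0.0087]
radio_board 0.49 170 plane (array([ 464. , -148.9]), array([36.1, 42.4]), 76.2) z [0.0667 0.0724 0.0779]
io_board 0.43 21 plane (array([ 439.1, -162.3]), array([ 9. , 21.1]), 90.2) z [0.0467 0.0537 0.0633]
cpu_board 0.51 98 plane (array([ 451.7, -182. ]), array([31.6, 65.4]), 139.5) z [0.0173 0.0351 0.0507]
power_board 0.62 145 plane (array([ 447.2, -135.9]), array([ 59.2, 113.2]), 48.6) z [0.0122 0.0187 0.0289]
0.01 217 (array([ 463.7, -150.3]), array([69.7, 99.8]), 77.3) 0.01776164885519127
0.029 154 (array([ 460.4, -149.3]), array([61.7, 84.5]), 77.5) 0.03463558767796493
0.048 123 (array([ 463.8, -150.2]), array([49.9, 59.2]), 76.9) 0.053510489829783126
0.067 174 (array([ 462.1, -149.9]), array([38.8, 43.4]), 77.2) 0.07269248161228625
```

View pics/scene0.png

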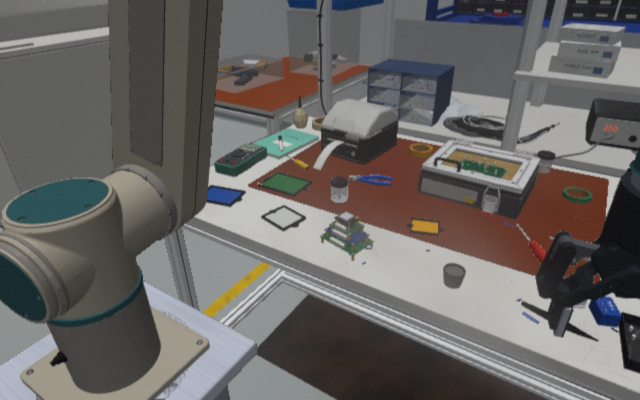

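View pics/top0.png

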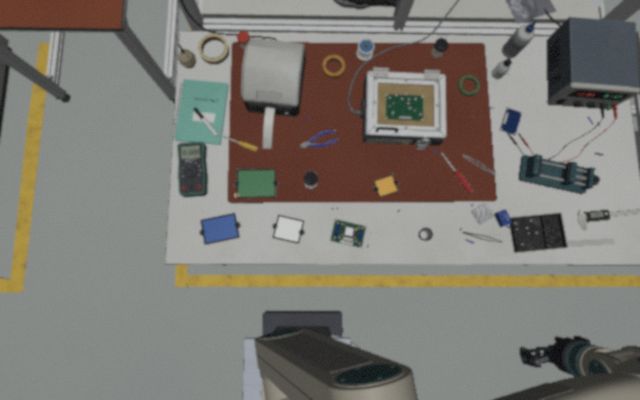

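```bash
cat > mv.py <<'E'
import sys, numpy as np
from workcell import telemetry
from h import cv2
def plan(x0,y0,z0,p0,x,y,z,p):
    a=np.deg2rad(p0); d=np.array([x-x0,y-y0])
    return np.round([1e3*(d@[np.cos(a),np.sin(a)]),1e3*(d@[np.sin(a),-np.cos(a)]),-(z-z0)*1e3,-((p-p0+180)%360-180)],1)
if __name__=="__main__":   # args: x,y,z,psi waypoints
    s=telemetry.read_state(); R=cv2.Rodrigues(s["tool_rot"])[0]; c=s["ee_pos"].tolist()+[np.rad2deg(np.arctan2(R[1,0],R[0,0]))]
    print("now",np.round(c,4),"tilt",np.round(R[:,2],3),"t",s["t"],"gap",s["finger_gap"])
    for w in sys.argv[1:]:
        w=[float(v) for v in w.split(",")]; print(w,"mm,deg:",plan(*c,*w)); c=w
E
python3 mv.py .463,-.150,.2,77.2
```

```text
now [ 0.169  -0.6017  0.2313 15.6864] tilt [ 0. -0. -1.] t 1.55 gap 0.9957860062441577
[0.463, -0.15, 0.2, 77.2] mm,deg: [ 405.2 -355.4   31.3  -61.5]
```

Call:
{"op": "play_rows", "data": {"steps": [[[0.04,-0.036,0],[0,0,-6],1],[[0.08,-0.071,0],[0,0,-12],1],[[0.12,-0.107,0],[0,0,-18],1],[[0.16,-0.142,0],[0,0,-24],1],[[0.2,-0.178,0],[0,0,-30],1]]}}

```text
t: 2.17
ee_pos: [0.3142, -0.3749, 0.2315]
tool_rot: [2.893, 1.224, 0.001]
wrist_force: [0.8, -0.6, -0.1]
finger_gap: 1.001
gripper_force: 0.0
```

```bash
python3 mv.py .463,-.150,.2,77.2
```

```text
now [ 0.3142 -0.3749  0.2315 45.8596] tilt [ 0.001 -0.001 -1.   ] t 2.175 gap 1.0010721931981017
[0.463, -0.15, 0.2, 77.2] mm,deg: [265.1 -49.8  31.5 -31.3]
```

Call:
{"op": "play_rows", "data": {"steps": [[[0.053,-0.01,0.006],[0,0,-6.3],1],[[0.106,-0.02,0.012],[0,0,-12.5],1],[[0.159,-0.03,0.018],[0,0,-18.8],1],[[0.212,-0.04,0.025],[0,0,-25],1],[[0.265,-0.05,0.031],[0,0,-31.3],1]]}}

```text
t: 2.8
ee_pos: [0.4637, -0.1502, 0.2004]
tool_rot: [2.455, 1.959, 0.001]
wrist_force: [0.1, -1.0, 0.4]
finger_gap: 1.002
gripper_force: 0.0
```

```bash
cat > wr.py <<'E'
import sys
from h import *
st=telemetry.read_state(); d=snapshot("wrist"); P=cloud(d,st)
print("ee",np.round(st["ee_pos"],4),"t",st["t"])
cv2.imwrite(f"pics/{sys.argv[1]}.png",d["image"][:,:,::-1])
np.savez("wrist.npz",P=P,image=d["image"])
cx,cy=float(sys.argv[2]),float(sys.argv[3])
for b in sys.argv[4:]:
    lo,hi=[float(v) for v in b.split(",")]
    m=(P[...,2]>lo)&(P[...,2]<hi)&(np.hypot(P[...,0]-cx,P[...,1]-cy)<.09)
    if m.sum()>30:
        m=biggest(m); print(b,m.sum(),rect(P[m][:,:2]),np.round(np.nanmedian(P[m][:,2]),4))
E
python3 wr.py w1 .463 -.15 .012,.022 .03,.04 .048,.058 .066,.075; python3 mv.py
```

```text
ee [ 0.4637 -0.1502  0.2004] t 2.8
.012,.022 1071 (array([ 464.8, -153. ]), array([69.8, 99.6]), 77.3) 0.0181
.03,.04 732 (array([ 470.1, -130.5]), array([39.5, 54.4]), 167.1) 0.0359
.048,.058 859 (array([ 464.9, -152.6]), array([49.8, 59.8]), 77.7) 0.0537
.066,.075 811 (array([ 465. , -152.4]), array([35.5, 44.6]), 76.3) 0.072
now [ 0.4659 -0.1452  0.1996 77.6531] tilt [ 0.003  0.005 -1.   ] t 2.85 gap 1.0017402728027809
```

View pics/w1.png

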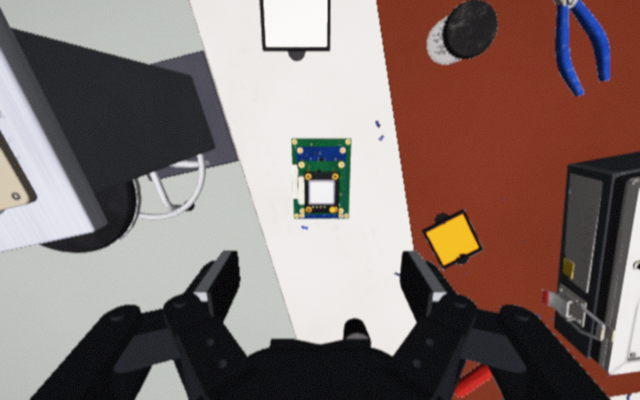

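```bash
python3 mv.py; cat > wt.py <<'E'
import sys
from h import *
for n in sys.argv[1:]:
    st=telemetry.read_state(); d=snapshot("wrist"); P=cloud(d,st)
    for r in silhouettes(n,"wrist")[:1]:
        m=biggest(r["mask"]); rows=np.nonzero(m)
        print(n,round(r["score"],2),m.sum(),"rows",rows[0].min(),rows[0].max(),"plane",rect(planexy(d,m,.008,st)))
E
python3 wr.py w2 .463 -.15 .012,.022 .048,.058 .066,.075; python3 wt.py radio_tray io_tray
```

```text
now [ 0.4659 -0.1452  0.1996 77.6531] tilt [ 0.003  0.005 -1.   ] t 2.85 gap 1.0017402728027809
ee [ 0.4659 -0.1452  0.1996] t 2.85
.012,.022 952 (array([ 464.9, -152.7]), array([ 69.6, 100.2]), 77.4) 0.0181
.048,.058 789 (array([ 464.9, -152.8]), array([49.8, 60.2]), 77.1) 0.0537
.066,.075 818 (array([ 464.9, -152.8]), array([35.7, 44.1]), 77.4) 0.072
radio_tray 0.96 2267 rows 211 270 plane (array([ 616.7, -271.8]), array([60. , 85.7]), 107.9)
io_tray 0.66 3589 rows 0 59 plane (array([473.3,   8.9]), array([54.9, 73.4]), 167.1)
```

```bash
python3 mv.py .465,-.1527,.2,77.3 .465,-.1527,.063,77.3
```

```text
now [ 0.4625 -0.1523  0.2005 76.9262] tilt [ 0.    -0.001 -1.   ] t 3.1 gap 0.9973902835861537
[0.465, -0.1527, 0.2, 77.3] mm,deg: [ 0.2  2.5  0.5 -0.4]
[0.465, -0.1527, 0.063, 77.3] mm,deg: [  0.   0. 137.  -0.]
```

Call:
{"op": "play_rows", "data": {"steps": [[[-0.001,0.0025,0.03],[0,0,-0.3],0.7],[[-0.001,0.0025,0.07],[0,0,-0.3],0.7],[[-0.001,0.0025,0.1],[0,0,-0.3],0.7],[[-0.001,0.0025,0.115],[0,0,-0.3],0.7],[[-0.001,0.0025,0.115],[0,0,-0.3],0.7]], "squeeze": 25}}

```text
t: 3.72
ee_pos: [0.464, -0.1538, 0.0847]
tool_rot: [-2.454, -1.959, 0.001]
wrist_force: [-0.4, -0.1, -0.7]
finger_gap: 0.697
gripper_force: 0.0
```

Call:
{"op": "play_rows", "data": {"steps": [[[0,0,0.01],[0,0,0],0.7],[[0,0,0.022],[0,0,0],0.7],[[0,0,0.022],[0,0,0],0.7],[[0,0,0.022],[0,0,0],0.7]]}}

```text
t: 4.22
ee_pos: [0.4651, -0.1532, 0.0634]
tool_rot: [2.453, 1.962, -0.0]
wrist_force: [-0.7, -0.4, 0.3]
finger_gap: 0.696
gripper_force: 0.0
```

```bash
python3 - <<'E'
from h import *
d=snapshot("wrist"); cv2.imwrite("pics/g1.png",d["image"][:,:,::-1])
E
python3 mv.py .465,-.1527,.063,77.3
```

```text
now [ 4.652e-01 -1.533e-01  6.350e-02  7.730e+01] tilt [ 0. -0. -1.] t 4.275 gap 0.7014768637561093
[0.465, -0.1527, 0.063, 77.3] mm,deg: [ 0.5 -0.3  0.5 -0. ]
```

View pics/g1.png

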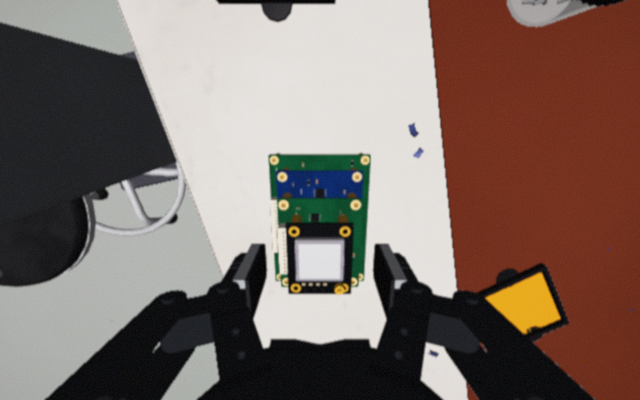

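Call:
{"op": "play_rows", "data": {"steps": [[[0,0,0],[0,0,0],0.3],[[0,0,0],[0,0,0],0.3],[[0,0,0],[0,0,0],0.3],[[0,0,0],[0,0,0],0.3],[[0,0,0],[0,0,0],0.3]], "squeeze": 25}}

```text
t: 4.9
ee_pos: [0.4653, -0.1534, 0.0637]
tool_rot: [2.453, 1.961, 0.001]
wrist_force: [0.8, -0.0, 4.6]
finger_gap: 0.402
gripper_force: 24.9
```

Call:
{"op": "play_rows", "data": {"steps": [[[0,0,-0.004],[0,0,0],0.3],[[0,0,-0.01],[0,0,0],0.3],[[0,0,-0.02],[0,0,0],0.3],[[0,0,-0.04],[0,0,0],0.3],[[0,0,-0.06],[0,0,0],0.3]]}}

```text
t: 5.52
ee_pos: [0.4649, -0.1532, 0.1243]
tool_rot: [-2.454, -1.962, 0.0]
wrist_force: [0.7, 0.0, -0.9]
finger_gap: 0.409
gripper_force: 25.0
```

Call:
{"op": "play_rows", "data": {"steps": [[[0,0,-0.02],[0,0,0],0.3],[[0,0,-0.03],[0,0,0],0.3],[[0,0,-0.03],[0,0,0],0.3]]}}

```text
t: 5.9
ee_pos: [0.4656, -0.1536, 0.1542]
tool_rot: [2.452, 1.961, 0.001]
wrist_force: [0.1, -0.4, -0.9]
finger_gap: 0.406
gripper_force: 25.0
```

```bash
python3 wr.py g2 .465 -.1527 .012,.022 .05,.056 .066,.075 .10,.19; python3 mv.py .6167,-.2718,.155,107.9 .6167,-.2718,.066,107.9;  python3 - <<'E'
from h import *
d=snapshot("scene"); P=cloud(d)
m=(np.hypot(P[...,0]-.465,P[...,1]+.153)<.07)
for r in landmark_of("radio_board","scene")[:1]: print(r)
E
```

```text
ee [ 0.4656 -0.1536  0.1542] t 5.9
.012,.022 1213 (array([ 466.2, -146.7]), array([69.7, 87.9]), 77.4) 0.018
.05,.056 2131 (array([ 465.7, -149.3]), array([49.8, 53. ]), 77.4) 0.0537
.10,.19 6693 (array([ 465.6, -152.8]), array([44.4, 62. ]), 167.7) 0.1662
now [ 0.465  -0.1533  0.1534 77.2849] tilt [ 0. -0. -1.] t 5.95 gap 0.40755642612431103
[0.6167, -0.2718, 0.155, 107.9] mm,deg: [-82.2 174.1  -1.6 -30.6]
[0.6167, -0.2718, 0.066, 107.9] mm,deg: [ 0.  0. 89. -0.]
{'point': [0.4682, -0.1484, 0.1419], 'score': 0.63}
```

View pics/g2.png

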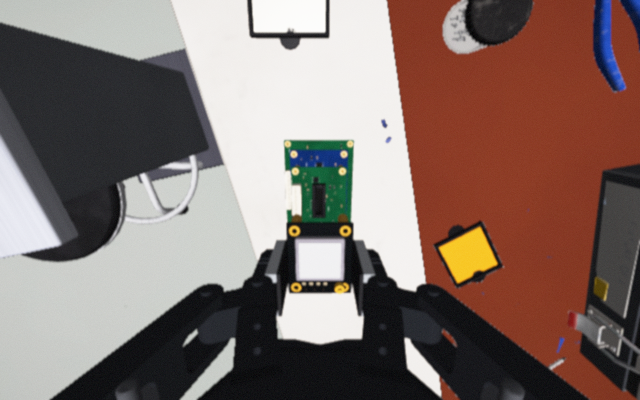

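Call:
{"op": "play_rows", "data": {"steps": [[[-0.012,0.026,0],[0,0,-4.6],0.3],[[-0.031,0.065,0],[0,0,-11.5],0.3],[[-0.051,0.108,0],[0,0,-19.1],0.3],[[-0.07,0.148,0],[0,0,-26],0.3],[[-0.082,0.174,0],[0,0,-30.6],0.3]]}}

```text
t: 6.68
ee_pos: [0.6176, -0.2726, 0.1517]
tool_rot: [-1.845, -2.541, 0.0]
wrist_force: [-0.2, -1.0, -0.2]
finger_gap: 0.41
gripper_force: 25.0
```

Call:
{"op": "play_rows", "data": {"steps": [[[0,0,0],[0,0,0],0.3],[[0,0,0],[0,0,0],0.3],[[0,0,0],[0,0,0],0.3]]}}

```text
t: 7.05
ee_pos: [0.6155, -0.2706, 0.1529]
tool_rot: [-1.848, -2.538, 0.0]
wrist_force: [-0.5, -0.5, 0.2]
finger_gap: 0.407
gripper_force: 25.0
```

```bash
python3 mv.py .6167,-.2718,.0135,107.9; python3 wt.py radio_tray;python3 - <<'E'
from h import *
st=telemetry.read_state(); d=snapshot("wrist"); P=cloud(d,st)
m=(P[...,2]>.158)&(P[...,2]<.168)
print("held",m.sum(),rect(P[biggest(m)][:,:2]),np.nanmedian(P[m][:,2]))
cv2.imwrite("pics/g3.png",d["image"][:,:,::-1])
E
```

```text
now [  0.6155  -0.2706   0.1529 107.8826] tilt [-0.001  0.001 -1.   ] t 7.05 gap 0.4065161463459691
[0.6167, -0.2718, 0.0135, 107.9] mm,deg: [ -1.6   0.8 139.4  -0. ]
radio_tray 0.96 3403 rows 151 221 plane (array([ 616.5, -271.4]), array([59.6, 78.1]), 109.1)
held 4969 (array([ 615.6, -270.4]), array([44.9, 47.8]), 17.4) 0.16304393620943677
```

View pics/g3.png

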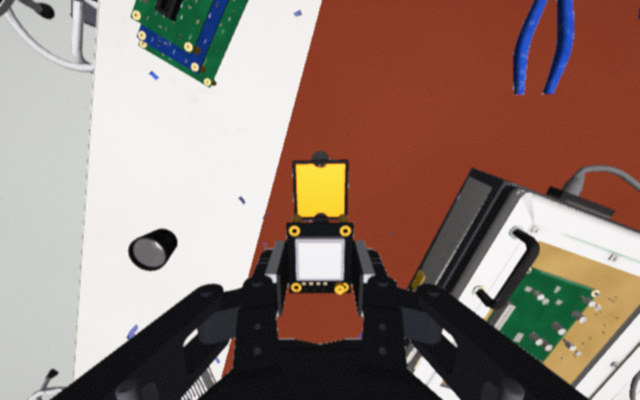

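Call:
{"op": "play_rows", "data": {"steps": [[[-0.001,0.001,0.03],[0,0,0],0.3],[[-0.001,0.001,0.07],[0,0,0],0.3],[[-0.001,0.001,0.105],[0,0,0],0.3],[[-0.001,0.001,0.12],[0,0,0],0.3],[[-0.001,0.001,0.125],[0,0,0],0.3]]}}

```text
t: 7.82
ee_pos: [0.6175, -0.2719, 0.0279]
tool_rot: [-1.848, -2.539, 0.0]
wrist_force: [-0.5, 0.7, -0.4]
finger_gap: 0.402
gripper_force: 25.0
```

Call:
{"op": "play_rows", "data": {"steps": [[[0,0,0.002],[0,0,0],0.3],[[0,0,0.006],[0,0,0],0.3],[[0,0,0.01],[0,0,0],0.3],[[0,0,0.013],[0,0,0],0.3],[[0,0,0.013],[0,0,0],0.3]]}}

```text
t: 8.45
ee_pos: [0.6176, -0.272, 0.015]
tool_rot: [-1.849, -2.539, 0.0]
wrist_force: [-0.7, 0.6, -0.6]
finger_gap: 0.405
gripper_force: 25.0
```

```bash
python3 mv.py .6167,-.2718,.0125,107.9; python3 -c "
from h import *
print(telemetry.read_state()['wrist_force'])"
```

```text
now [ 6.176000e-01 -2.720000e-01  1.500000e-02  1.078873e+02] tilt [-0.001  0.    -1.   ] t 8.45 gap 0.4047660574105832
[0.6167, -0.2718, 0.0125, 107.9] mm,deg: [ 0.5 -0.8  2.5 -0. ]
[-0.70438846  0.64360052 -0.59467994]
```

Lower slowly until contact.

Call:
{"op": "play_rows", "data": {"steps": [[[0,-0.001,0.0005],[0,0,0],0.3],[[0,-0.001,0.001],[0,0,0],0.3],[[0,-0.001,0.0015],[0,0,0],0.3],[[0,-0.001,0.0015],[0,0,0],0.3],[[0,-0.001,0.0015],[0,0,0],0.3]]}}

```text
t: 9.07
ee_pos: [0.617, -0.2725, 0.0138]
tool_rot: [1.849, 2.54, 0.0]
wrist_force: [-0.1, 0.0, 0.3]
finger_gap: 0.407
gripper_force: 25.0
```

Call:
{"op": "play_rows", "data": {"steps": [[[0,0,0.0005],[0,0,0],0.3],[[0,0,0.0007],[0,0,0],0.3],[[0,0,0.0007],[0,0,0],0.3]]}}

```text
t: 9.45
ee_pos: [0.6171, -0.2725, 0.0135]
tool_rot: [1.849, 2.54, 0.0]
wrist_force: [-1.1, 1.6, 2.5]
finger_gap: 0.407
gripper_force: 25.3
```

Call:
{"op": "play_rows", "data": {"steps": [[[0,0,0.0003],[0,0,0],0.3],[[0,0,0.0003],[0,0,0],0.45],[[0,0,0.0003],[0,0,0],0.6],[[0,0,0.0003],[0,0,0],0.65],[[0,0,0.0003],[0,0,0],0.65]]}}

```text
t: 10.07
ee_pos: [0.6169, -0.2724, 0.0126]
tool_rot: [-1.849, -2.54, 0.0]
wrist_force: [0.2, -0.9, -0.4]
finger_gap: 0.65
gripper_force: 0.0
```

Call:
{"op": "play_rows", "data": {"steps": [[[0,0,-0.01],[0,0,0],0.7],[[0,0,-0.04],[0,0,0],0.7],[[0,0,-0.085],[0,0,0],0.8],[[0,0,-0.125],[0,0,0],0.8],[[0,0,-0.14],[0,0,0],0.8]]}}

```text
t: 10.7
ee_pos: [0.6189, -0.2736, 0.1569]
tool_rot: [1.845, 2.535, 0.001]
wrist_force: [-0.9, 0.6, 0.8]
finger_gap: 0.798
gripper_force: 0.0
```

```bash
python3 - <<'E'
from h import *
snapshot("top");snapshot("top");snapshot("top");snapshot("top")
E
python3 wr.py r1 .617 -.272 .001,.0055 .017,.023 ; python3 wr.py r1 .465 -.153 .012,.022 .05,.057; python3 mv.py .465,-.1527,.155,77.3
```

```text
ee [ 0.6162 -0.2721  0.1515] t 10.9
.001,.0055 14069 (array([ 634.9, -271.8]), array([143.8, 179.8]), 90.7) 0.0027
.017,.023 761 (array([ 616.9, -272.2]), array([35.7, 43.7]), 106.9) 0.0215
ee [ 0.6157 -0.2718  0.1507] t 10.95
.012,.022 2002 (array([ 462.5, -162.6]), array([71. , 79.7]), 77.1) 0.0181
.05,.057 2355 (array([ 462.9, -162.1]), array([40.7, 50.8]), 167.4) 0.0537
now [  0.6155  -0.2717   0.1503 107.8823] tilt [-0.004  0.002 -1.   ] t 11.0 gap 0.8022920630731477
[0.465, -0.1527, 0.155, 77.3] mm,deg: [ 159.5 -106.7   -4.7   30.6]
```

View pics/r1.png

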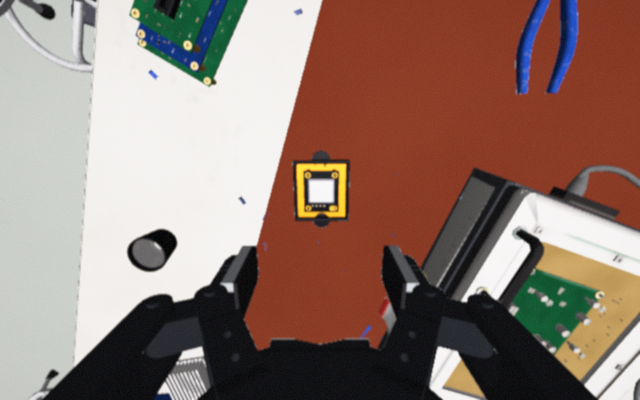

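Call:
{"op": "play_rows", "data": {"steps": [[[0.024,-0.016,0],[0,0,4.6],0.85],[[0.06,-0.04,0],[0,0,11.5],0.85],[[0.1,-0.067,0],[0,0,19.1],0.85],[[0.136,-0.091,0],[0,0,26],0.85],[[0.16,-0.107,0],[0,0,30.6],0.85]]}}

```text
t: 11.62
ee_pos: [0.4628, -0.1511, 0.1507]
tool_rot: [-2.453, -1.956, 0.003]
wrist_force: [0.1, -0.1, 0.4]
finger_gap: 0.849
gripper_force: 0.0
```

Call:
{"op": "play_rows", "data": {"steps": [[[0,0,0],[0,0,0],0.85],[[0,0,0],[0,0,0],0.85],[[0,0,0],[0,0,0],0.85],[[0,0,0],[0,0,0],0.85]]}}

```text
t: 12.12
ee_pos: [0.4667, -0.1537, 0.1527]
tool_rot: [2.454, 1.961, 0.0]
wrist_force: [0.1, -0.1, -0.1]
finger_gap: 0.853
gripper_force: 0.0
```

```bash
python3 mv.py .465,-.1527,.043,77.3;python3 wr.py r2 .465 -.1527 .012,.022 .03,.04 .05,.057; python3 wt.py io_tray
```

```text
now [ 0.4667 -0.1537  0.1527 77.2762] tilt [ 0. -0. -1.] t 12.125 gap 0.8533352128960152
[0.465, -0.1527, 0.043, 77.3] mm,deg: [  0.6  -1.9 109.7  -0. ]
ee [ 0.4667 -0.1537  0.1527] t 12.125
.012,.022 1278 (array([ 464.9, -153. ]), array([69.8, 99.6]), 77.3) 0.0181
.03,.04 997 (array([ 471.3, -125.1]), array([28.1, 54.8]), 166.9) 0.036
.05,.057 2574 (array([ 465. , -152.5]), array([49.9, 59.4]), 77.2) 0.0538
io_tray 0.88 3254 rows 0 48 plane (array([472. ,   0.6]), array([37.9, 74. ]), 167.3)
```

Call:
{"op": "play_rows", "data": {"steps": [[[0.0005,-0.002,0.025],[0,0,0],0.85],[[0.0005,-0.002,0.055],[0,0,0],0.85],[[0.0005,-0.002,0.08],[0,0,0],0.85],[[0.0005,-0.002,0.09],[0,0,0],0.85],[[0.0005,-0.002,0.09],[0,0,0],0.85]]}}

```text
t: 12.9
ee_pos: [0.4638, -0.152, 0.0625]
tool_rot: [-2.453, -1.961, 0.001]
wrist_force: [-0.5, 1.2, -0.0]
finger_gap: 0.847
gripper_force: 0.0
```

Call:
{"op": "play_rows", "data": {"steps": [[[0,0,0.01],[0,0,0],0.85],[[0,0,0.0195],[0,0,0],0.85],[[0,0,0.0195],[0,0,0],0.85],[[0,0,0.0195],[0,0,0],0.85]]}}

```text
t: 13.4
ee_pos: [0.4642, -0.1522, 0.0434]
tool_rot: [2.454, 1.962, 0.0]
wrist_force: [0.6, -0.6, 0.0]
finger_gap: 0.849
gripper_force: 0.0
```

Call:
{"op": "play_rows", "data": {"steps": [[[0,0,0],[0,0,0],0.5],[[0,0,0],[0,0,0],0.5],[[0,0,0],[0,0,0],0.5],[[0,0,0],[0,0,0],0.5],[[0,0,0],[0,0,0],0.5]], "squeeze": 25}}

```text
t: 14.02
ee_pos: [0.4645, -0.1523, 0.0438]
tool_rot: [2.453, 1.962, 0.0]
wrist_force: [-0.6, 0.5, 5.3]
finger_gap: 0.571
gripper_force: 25.6
```

Call:
{"op": "play_rows", "data": {"steps": [[[0,0,-0.004],[0,0,0],0.5],[[0,0,-0.01],[0,0,0],0.5],[[0,0,-0.02],[0,0,0],0.5],[[0,0,-0.04],[0,0,0],0.5],[[0,0,-0.06],[0,0,0],0.5]]}}

```text
t: 14.65
ee_pos: [0.464, -0.1521, 0.1042]
tool_rot: [-2.454, -1.962, 0.0]
wrist_force: [0.5, 0.2, 0.1]
finger_gap: 0.568
gripper_force: 26.0
```

Call:
{"op": "play_rows", "data": {"steps": [[[0,0,-0.03],[0,0,0],0.5],[[0,0,-0.045],[0,0,0],0.5],[[0,0,-0.05],[0,0,0],0.5],[[0,0,-0.05],[0,0,0],0.5],[[0,0,-0.05],[0,0,0],0.5]]}}

```text
t: 15.28
ee_pos: [0.4633, -0.1518, 0.1522]
tool_rot: [-2.452, -1.961, 0.002]
wrist_force: [0.1, -1.0, -1.0]
finger_gap: 0.572
gripper_force: 26.1
```

```bash
python3 wr.py r3 .465 -.1527 .012,.022 .03,.04 .15,.17; python3 mv.py .477,.034,.153,77.3
```

```text
ee [ 0.4633 -0.1518  0.1522] t 15.275
.012,.022 1117 (array([ 467.9, -138.9]), array([69.7, 71.3]), 77.1) 0.018
.03,.04 2684 (array([ 467.7, -139.4]), array([54.7, 57.9]), 77.4) 0.0359
.15,.17 8205 (array([ 463.1, -152.1]), array([61.1, 75.6]), 166.2) 0.1621
now [ 0.4633 -0.1518  0.1522 77.2844] tilt [-0.002  0.001 -1.   ] t 15.325 gap 0.5711669005916523
[0.477, 0.034, 0.153, 77.3] mm,deg: [184.2 -27.5  -0.8  -0. ]
```

View pics/r3.png

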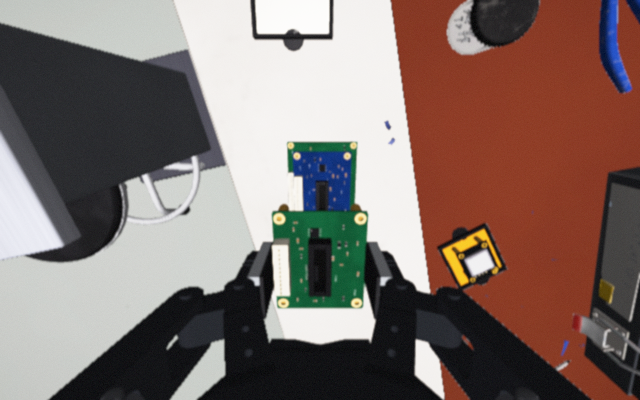

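Call:
{"op": "play_rows", "data": {"steps": [[[0.028,-0.004,0],[0,0,0],0.5],[[0.07,-0.0105,0],[0,0,0],0.5],[[0.115,-0.017,0],[0,0,0],0.5],[[0.16,-0.024,0],[0,0,0],0.5],[[0.184,-0.0275,0],[0,0,0],0.5]]}}

```text
t: 15.95
ee_pos: [0.4771, 0.0353, 0.1525]
tool_rot: [-2.451, -1.963, 0.002]
wrist_force: [0.0, 0.1, -0.4]
finger_gap: 0.569
gripper_force: 26.1
```

Call:
{"op": "play_rows", "data": {"steps": [[[0,0,0],[0,0,0],0.5],[[0,0,0],[0,0,0],0.5],[[0,0,0],[0,0,0],0.5],[[0,0,0],[0,0,0],0.5]]}}

```text
t: 16.45
ee_pos: [0.4778, 0.0326, 0.1533]
tool_rot: [2.455, 1.96, -0.0]
wrist_force: [0.4, 0.2, -0.0]
finger_gap: 0.571
gripper_force: 26.1
```

```bash
python3 mv.py .477,.034,.0115,77.3; python3 wt.py io_tray io_tray; python3 wr.py r4 .477 .034 .0065,.0095; python3 - <<'E'
import numpy as np
from h import *
z=np.load("wrist.npz"); P=z["P"]; im=cv2.cvtColor(z["image"],cv2.COLOR_RGB2HSV)
m=(im[...,1]<40)&(im[...,2]>150)&(abs(P[...,2]-.003)<.002)&(np.hypot(P[...,0]-.477,P[...,1]-.034)<.058)
m=biggest(m); print("liner",m.sum(),rect(P[m][:,:2]))
E
```

```text
now [4.77800e-01 3.26000e-02 1.53300e-01 7.72052e+01] tilt [-0. -0. -1.] t 16.45 gap 0.5713190186095032
[0.477, 0.034, 0.0115, 77.3] mm,deg: [ 1.200e+00 -1.100e+00  1.418e+02 -1.000e-01]
io_tray 0.87 4556 rows 136 209 plane (array([482.1,  45.3]), array([74.4, 78.9]), 77.2)
io_tray 0.8 4504 rows 137 209 plane (array([481.7,  45.1]), array([73.8, 78. ]), 77.3)
ee [0.4778 0.033  0.1533] t 16.65
.0065,.0095 662 (array([480.7,  40.4]), array([68.1, 74. ]), 167.2) 0.0083
liner 3502 (array([480. ,  37.1]), array([65.5, 66.3]), 167.2)
```

Call:
{"op": "play_rows", "data": {"steps": [[[0,0.001,0.03],[0,0,0],0.5],[[0,0.001,0.07],[0,0,0],0.5],[[0,0.001,0.105],[0,0,0],0.5],[[0,0.001,0.125],[0,0,0],0.5],[[0,0.001,0.13],[0,0,0],0.5]]}}

```text
t: 17.32
ee_pos: [0.4774, 0.0332, 0.022]
tool_rot: [-2.452, -1.96, 0.004]
wrist_force: [-0.1, 0.2, -1.0]
finger_gap: 0.568
gripper_force: 26.1
```

Call:
{"op": "play_rows", "data": {"steps": [[[0,0,0.002],[0,0,0],0.5],[[0,0,0.005],[0,0,0],0.5],[[0,0,0.008],[0,0,0],0.5],[[0,0,0.0095],[0,0,0],0.5],[[0,0,0.0095],[0,0,0],0.5]]}}

```text
t: 17.95
ee_pos: [0.4788, 0.0332, 0.0138]
tool_rot: [-2.454, -1.962, -0.0]
wrist_force: [-0.6, 0.8, -1.1]
finger_gap: 0.57
gripper_force: 26.1
```

Call:
{"op": "play_rows", "data": {"steps": [[[0,0,0.0005],[0,0,0],0.5],[[0,0,0.001],[0,0,0],0.5],[[0,0,0.0015],[0,0,0],0.5],[[0,0,0.0018],[0,0,0],0.5],[[0,0,0.0018],[0,0,0],0.5]]}}

```text
t: 18.58
ee_pos: [0.4787, 0.0331, 0.012]
tool_rot: [-2.454, -1.962, 0.0]
wrist_force: [-0.1, 0.6, -0.9]
finger_gap: 0.57
gripper_force: 26.1
```

Call:
{"op": "play_rows", "data": {"steps": [[[0,0,0.0004],[0,0,0],0.5],[[0,0,0.0008],[0,0,0],0.5],[[0,0,0.001],[0,0,0],0.5],[[0,0,0.001],[0,0,0],0.5]]}}

```text
t: 19.08
ee_pos: [0.4789, 0.0331, 0.0113]
tool_rot: [2.454, 1.962, 0.0]
wrist_force: [-1.0, -0.4, 4.1]
finger_gap: 0.57
gripper_force: 26.4
```

Call:
{"op": "play_rows", "data": {"steps": [[[0,0,0.0003],[0,0,0],0.5],[[0,0,0.0005],[0,0,0],0.5],[[0,0,0.0005],[0,0,0],0.5]]}}

```text
t: 19.45
ee_pos: [0.4789, 0.0331, 0.0112]
tool_rot: [2.454, 1.962, 0.0]
wrist_force: [-2.4, 0.1, 8.5]
finger_gap: 0.572
gripper_force: 26.7
```

Call:
{"op": "play_rows", "data": {"steps": [[[0,0,-0.0005],[0,0,0],0.5],[[0,0,-0.0005],[0,0,0],0.6],[[0,0,-0.0005],[0,0,0],0.7],[[0,0,-0.0005],[0,0,0],0.8],[[0,0,-0.0005],[0,0,0],0.8]]}}

```text
t: 20.08
ee_pos: [0.4787, 0.0332, 0.0109]
tool_rot: [-2.454, -1.962, 0.0]
wrist_force: [0.3, -0.2, -0.2]
finger_gap: 0.795
gripper_force: 0.0
```

Call:
{"op": "play_rows", "data": {"steps": [[[0,0,-0.01],[0,0,0],0.85],[[0,0,-0.04],[0,0,0],0.85],[[0,0,-0.085],[0,0,0],0.9],[[0,0,-0.125],[0,0,0],0.9],[[0,0,-0.14],[0,0,0],0.9]]}}

```text
t: 20.7
ee_pos: [0.4808, 0.033, 0.1544]
tool_rot: [2.451, 1.959, 0.007]
wrist_force: [0.5, -0.1, -0.7]
finger_gap: 0.902
gripper_force: 0.0
```

Call:
{"op": "play_rows", "data": {"steps": [[[0,0,0],[0,0,0],0.9],[[0,0,0],[0,0,0],0.9],[[0,0,0],[0,0,0],0.9]]}}

```text
t: 21.08
ee_pos: [0.4774, 0.0332, 0.1492]
tool_rot: [-2.452, -1.96, 0.004]
wrist_force: [0.5, -0.9, 0.3]
finger_gap: 0.899
gripper_force: 0.0
```

```bash
python3 mv.py .465,-.1527,.153,77.3; python3 wt.py io_tray; python3 wr.py r5 .477 .034 .0065,.0095 .018,.023
```

```text
now [4.77400e-01 3.32000e-02 1.49200e-01 7.72855e+01] tilt [-0.004  0.    -1.   ] t 21.075 gap 0.8990211754288903
[0.465, -0.1527, 0.153, 77.3] mm,deg: [-184.1   28.8   -3.8   -0. ]
io_tray 0.73 2806 rows 137 229 plane (array([479.4,  34.6]), array([ 73.8, 100.6]), 77.2)
ee [0.4778 0.0332 0.1497] t 21.175
.0065,.0095 1020 (array([479. ,  33.1]), array([73.9, 84.1]), 77.0) 0.0082
.018,.023 2084 (array([478.6,  32.9]), array([49.9, 59.1]), 77.3) 0.0211
```

View pics/r5.png

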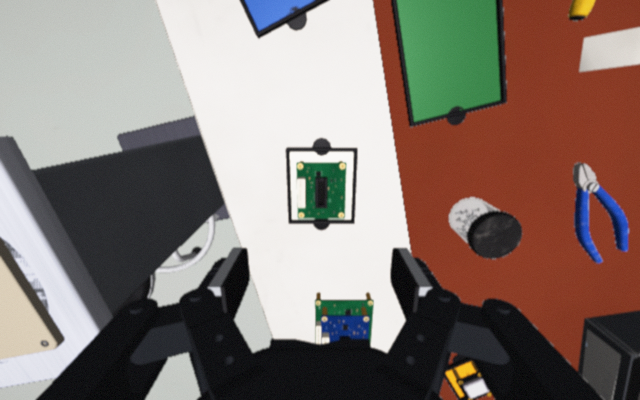

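Call:
{"op": "play_rows", "data": {"steps": [[[-0.028,0.004,0],[0,0,0],0.95],[[-0.07,0.0105,0],[0,0,0],0.95],[[-0.115,0.0175,0],[0,0,0],0.95],[[-0.16,0.0245,0],[0,0,0],0.95],[[-0.184,0.028,0],[0,0,0],0.95]]}}

```text
t: 21.85
ee_pos: [0.4654, -0.1545, 0.1507]
tool_rot: [2.456, 1.959, -0.0]
wrist_force: [-0.2, -0.1, -0.0]
finger_gap: 0.95
gripper_force: 0.0
```

Call:
{"op": "play_rows", "data": {"steps": [[[0,0,0],[0,0,0],0.95],[[0,0,0],[0,0,0],0.95],[[0,0,0],[0,0,0],0.95],[[0,0,0],[0,0,0],0.95],[[0,0,0],[0,0,0],0.95]]}}

```text
t: 22.48
ee_pos: [0.4657, -0.152, 0.151]
tool_rot: [2.453, 1.963, 0.0]
wrist_force: [-0.0, 0.3, -0.1]
finger_gap: 0.949
gripper_force: 0.0
```

```bash
python3 mv.py .465,-.1527,.0246,77.3;python3 wr.py r6 .465 -.1527 .012,.022 .03,.04
```

```text
now [ 0.4657 -0.152   0.151  77.3424] tilt [ 0. -0. -1.] t 22.475 gap 0.9485511629590487
[0.465, -0.1527, 0.0246, 77.3] mm,deg: [ -0.9  -0.5 126.4   0. ]
ee [ 0.4657 -0.152   0.151 ] t 22.475
.012,.022 1317 (array([ 464.9, -152.7]), array([ 69.7, 100.2]), 77.4) 0.0181
.03,.04 3884 (array([ 464.8, -152.5]), array([54.8, 83.9]), 77.3) 0.0359
```

Call:
{"op": "play_rows", "data": {"steps": [[[-0.001,-0.0005,0.03],[0,0,0],0.95],[[-0.001,-0.0005,0.065],[0,0,0],0.95],[[-0.001,-0.0005,0.095],[0,0,0],0.95],[[-0.001,-0.0005,0.106],[0,0,0],0.95],[[-0.001,-0.0005,0.106],[0,0,0],0.95]]}}

```text
t: 23.15
ee_pos: [0.4645, -0.1531, 0.0447]
tool_rot: [-2.453, -1.961, 0.001]
wrist_force: [-0.2, -0.5, 0.2]
finger_gap: 0.948
gripper_force: 0.0
```

Call:
{"op": "play_rows", "data": {"steps": [[[0,0,0.01],[0,0,0],0.95],[[0,0,0.02],[0,0,0],0.95],[[0,0,0.02],[0,0,0],0.95],[[0,0,0.02],[0,0,0],0.95]]}}

```text
t: 23.65
ee_pos: [0.465, -0.1534, 0.0251]
tool_rot: [2.454, 1.962, 0.0]
wrist_force: [0.2, -0.3, 0.1]
finger_gap: 0.948
gripper_force: 0.0
```

Call:
{"op": "play_rows", "data": {"steps": [[[0,0,0],[0,0,0],0.6],[[0,0,0],[0,0,0],0.55],[[0,0,0],[0,0,0],0.55],[[0,0,0],[0,0,0],0.55],[[0,0,0],[0,0,0],0.55]], "squeeze": 28}}

```text
t: 24.28
ee_pos: [0.4653, -0.1535, 0.0256]
tool_rot: [2.453, 1.961, 0.001]
wrist_force: [-1.0, 0.6, 5.8]
finger_gap: 0.622
gripper_force: 28.9
```

Call:
{"op": "play_rows", "data": {"steps": [[[0,0,-0.004],[0,0,0],0.55],[[0,0,-0.01],[0,0,0],0.55],[[0,0,-0.02],[0,0,0],0.55],[[0,0,-0.04],[0,0,0],0.55],[[0,0,-0.06],[0,0,0],0.55]]}}

```text
t: 24.9
ee_pos: [0.4648, -0.1533, 0.0859]
tool_rot: [-2.454, -1.962, 0.0]
wrist_force: [-0.2, -1.1, -0.8]
finger_gap: 0.628
gripper_force: 29.7
```

Call:
{"op": "play_rows", "data": {"steps": [[[0,0,-0.03],[0,0,0],0.55],[[0,0,-0.055],[0,0,0],0.55],[[0,0,-0.068],[0,0,0],0.55],[[0,0,-0.068],[0,0,0],0.55],[[0,0,-0.068],[0,0,0],0.55]]}}

```text
t: 25.52
ee_pos: [0.4641, -0.153, 0.152]
tool_rot: [-2.452, -1.961, 0.001]
wrist_force: [-0.7, -0.2, -1.2]
finger_gap: 0.628
gripper_force: 29.7
```

```bash
python3 wr.py r7 .465 -.1527 .012,.022 .03,.04 .15,.17; python3 mv.py .471,.045,.153,89.8 .4773,.2471,.153,102.2
```

```text
ee [ 0.4641 -0.153   0.152 ] t 25.525
.012,.022 2883 (array([ 470.9, -126.2]), array([45.2, 69.8]), 167.3) 0.0182
.15,.17 12251 (array([ 467. , -153.1]), array([61. , 85.7]), 77.3) 0.1623
now [ 0.4639 -0.1529  0.1518 77.2836] tilt [-0.002  0.001 -1.   ] t 25.575 gap 0.6282885717357863
[0.471, 0.045, 0.153, 89.8] mm,deg: [194.6 -36.7  -1.2 -12.5]
[0.4773, 0.2471, 0.153, 102.2] mm,deg: [202.1   5.6  -0.  -12.4]
```

View pics/r7.png

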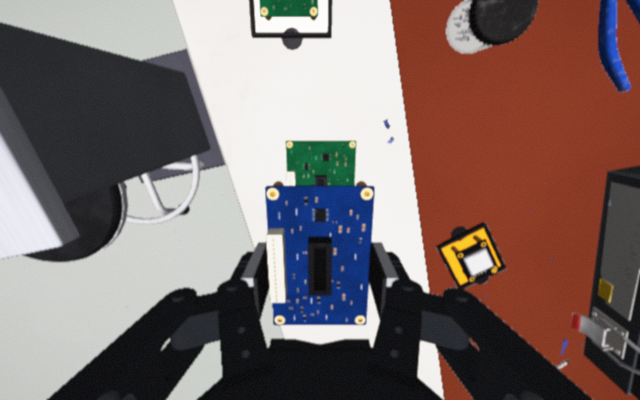

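Call:
{"op": "play_rows", "data": {"steps": [[[0.03,-0.0055,0],[0,0,-2],0.55],[[0.07,-0.013,0],[0,0,-5],0.55],[[0.115,-0.022,0],[0,0,-7.5],0.55],[[0.16,-0.03,0],[0,0,-10],0.55],[[0.195,-0.037,0],[0,0,-12.5],0.55]]}}

```text
t: 26.2
ee_pos: [0.4707, 0.0467, 0.1518]
tool_rot: [-2.222, -2.218, 0.002]
wrist_force: [0.6, -0.2, -0.9]
finger_gap: 0.623
gripper_force: 29.7
```

Call:
{"op": "play_rows", "data": {"steps": [[[0.045,0.001,0],[0,0,-3],0.55],[[0.09,0.002,0],[0,0,-6],0.55],[[0.135,0.004,0],[0,0,-8.5],0.55],[[0.175,0.005,0],[0,0,-11],0.55],[[0.2,0.0055,0],[0,0,-12.4],0.55]]}}

```text
t: 26.82
ee_pos: [0.477, 0.2465, 0.1516]
tool_rot: [-1.969, -2.446, 0.003]
wrist_force: [0.3, -0.7, -0.8]
finger_gap: 0.629
gripper_force: 29.7
```

Call:
{"op": "play_rows", "data": {"steps": [[[0,0,0],[0,0,0],0.55],[[0,0,0],[0,0,0],0.55],[[0,0,0],[0,0,0],0.55],[[0,0,0],[0,0,0],0.55],[[0,0,0],[0,0,0],0.55]]}}

```text
t: 27.45
ee_pos: [0.4781, 0.2445, 0.1531]
tool_rot: [1.974, 2.444, 0.0]
wrist_force: [-0.9, 0.8, -0.8]
finger_gap: 0.626
gripper_force: 29.7
```

```bash
cat > tr.py <<'E'
import sys
from h import *
# centre of tray from its far end (along tool x) : name cx cy half-length half-width
n,cx,cy,L,W=sys.argv[1],*map(float,sys.argv[2:])
st=telemetry.read_state(); d=snapshot("wrist"); P=cloud(d,st)
m=(P[...,2]>.006)&(P[...,2]<.0105)&(np.hypot(P[...,0]-cx,P[...,1]-cy)<.085)
m=biggest(cv2.dilate(m.astype(np.uint8),np.ones((3,3))))&m
r=rect(P[m][:,:2]); print("rim band",m.sum(),r)
s=silhouettes(n,"wrist")
if s:
    mm=biggest(s[0]["mask"]); q=rect(planexy(d,mm,.008,st)); print("mask",s[0]["score"],q)
for a in ([r[2],r[2]+90]):
    a=np.deg2rad(a); u=np.array([np.cos(a),np.sin(a)]); 
    if u[1]<0: u=-u
    v=np.array([u[1],-u[0]]); X=P[m][:,:2]
    far=np.percentile(X@u,99.8); lo,hi=np.percentile(X@v,[.2,99.8])
    print("dir",np.rad2deg(np.arctan2(u[1],u[0])).round(1),"centre",np.round(1e3*(u*(far-L/1e3)+v*(lo+hi)/2),1),"width",round(1e3*(hi-lo),1))
E
python3 mv.py .4773,.2471,.0104,102.2; python3 tr.py cpu_tray .4773 .2471 54.5 39.5
```

```text
now [  0.4781   0.2445   0.1531 102.1363] tilt [ 0.  0. -1.] t 27.45 gap 0.6264317448651584
[0.4773, 0.2471, 0.0104, 102.2] mm,deg: [ 2.700e+00 -2.000e-01  1.427e+02 -1.000e-01]
rim band 666 (array([473.6, 272.8]), array([52.7, 79. ]), 12.1)
mask 0.68 (array([472.1, 276.7]), array([61.9, 80. ]), 13.1)
dir 12.1 centre [458.8 269.6] width 52.7
dir 102.1 centre [479.5 245.2] width 78.9
```

Call:
{"op": "play_rows", "data": {"steps": [[[0.0005,0.0015,0.03],[0,0,0],0.55],[[0.0005,0.0015,0.07],[0,0,0],0.55],[[0.0005,0.0015,0.105],[0,0,0],0.55],[[0.0005,0.0015,0.125],[0,0,0],0.55],[[0.0005,0.0015,0.13],[0,0,0],0.55]]}}

```text
t: 28.18
ee_pos: [0.478, 0.2452, 0.0216]
tool_rot: [-1.972, -2.443, 0.004]
wrist_force: [0.1, 0.1, -1.1]
finger_gap: 0.626
gripper_force: 29.8
```

Call:
{"op": "play_rows", "data": {"steps": [[[0,0,0.002],[0,0,0],0.55],[[0,0,0.005],[0,0,0],0.55],[[0,0,0.008],[0,0,0],0.55],[[0,0,0.009],[0,0,0],0.55],[[0,0,0.009],[0,0,0],0.55]]}}

```text
t: 28.8
ee_pos: [0.4794, 0.2458, 0.0141]
tool_rot: [1.973, 2.445, 0.0]
wrist_force: [-1.3, -0.1, -1.7]
finger_gap: 0.624
gripper_force: 29.8
```

Call:
{"op": "play_rows", "data": {"steps": [[[0,0,0.0005],[0,0,0],0.55],[[0,0,0.001],[0,0,0],0.55],[[0,0,0.0015],[0,0,0],0.55],[[0,0,0.002],[0,0,0],0.55],[[0,0,0.002],[0,0,0],0.55]]}}

```text
t: 29.42
ee_pos: [0.4793, 0.2458, 0.0119]
tool_rot: [-1.973, -2.445, 0.0]
wrist_force: [0.1, -0.1, -0.4]
finger_gap: 0.624
gripper_force: 29.8
```

Call:
{"op": "play_rows", "data": {"steps": [[[0,0,0.0004],[0,0,0],0.55],[[0,0,0.0008],[0,0,0],0.55],[[0,0,0.0008],[0,0,0],0.55],[[0,0,0.0008],[0,0,0],0.55]]}}

```text
t: 29.92
ee_pos: [0.4793, 0.2458, 0.0112]
tool_rot: [-1.973, -2.445, 0.0]
wrist_force: [-0.5, -0.5, -0.9]
finger_gap: 0.627
gripper_force: 29.8
```

Call:
{"op": "play_rows", "data": {"steps": [[[0,0,0.0003],[0,0,0],0.55],[[0,0,0.0003],[0,0,0],0.55]]}}

```text
t: 30.18
ee_pos: [0.4794, 0.2458, 0.011]
tool_rot: [1.973, 2.445, 0.0]
wrist_force: [-0.8, 0.6, -0.6]
finger_gap: 0.624
gripper_force: 29.8
```

Call:
{"op": "play_rows", "data": {"steps": [[[0,0,0.0003],[0,0,0],0.55],[[0,0,0.0005],[0,0,0],0.55],[[0,0,0.0005],[0,0,0],0.55]]}}

```text
t: 30.55
ee_pos: [0.4794, 0.2458, 0.0108]
tool_rot: [1.973, 2.445, 0.0]
wrist_force: [-2.4, -0.5, 4.6]
finger_gap: 0.63
gripper_force: 30.1
```

Call:
{"op": "play_rows", "data": {"steps": [[[0,0,0.0003],[0,0,0],0.55],[[0,0,0.0003],[0,0,0],0.55]]}}

```text
t: 30.8
ee_pos: [0.4794, 0.2458, 0.0108]
tool_rot: [1.973, 2.445, 0.0]
wrist_force: [-2.9, -0.7, 6.9]
finger_gap: 0.628
gripper_force: 30.3
```

Call:
{"op": "play_rows", "data": {"steps": [[[0,0,-0.0004],[0,0,0],0.55],[[0,0,-0.0004],[0,0,0],0.67],[[0,0,-0.0004],[0,0,0],0.78],[[0,0,-0.0004],[0,0,0],0.88],[[0,0,-0.0004],[0,0,0],0.88]]}}

```text
t: 31.42
ee_pos: [0.4793, 0.2458, 0.0104]
tool_rot: [-1.973, -2.445, 0.0]
wrist_force: [-0.4, -0.3, -0.3]
finger_gap: 0.882
gripper_force: 0.0
```

Call:
{"op": "play_rows", "data": {"steps": [[[0,0,-0.01],[0,0,0],0.95],[[0,0,-0.04],[0,0,0],0.95],[[0,0,-0.085],[0,0,0],1],[[0,0,-0.125],[0,0,0],1],[[0,0,-0.14],[0,0,0],1]]}}

```text
t: 32.05
ee_pos: [0.4813, 0.2465, 0.1541]
tool_rot: [1.971, 2.442, 0.008]
wrist_force: [0.0, 0.5, -0.6]
finger_gap: 0.998
gripper_force: 0.0
```

Call:
{"op": "play_rows", "data": {"steps": [[[0,0,0],[0,0,0],1],[[0,0,0],[0,0,0],1],[[0,0,0],[0,0,0],1],[[0,0,0],[0,0,0],1]]}}

```text
t: 32.55
ee_pos: [0.4785, 0.2455, 0.1492]
tool_rot: [-1.972, -2.444, 0.003]
wrist_force: [-0.2, 0.2, -0.5]
finger_gap: 1.001
gripper_force: 0.0
```

```bash
python3 mv.py .471,.045,.153,89.8 .465,-.1527,.153,77.3; python3 wr.py r8 .4793 .2458 .0065,.0095 .018,.0235;python3 wt.py power_tray
```

```text
now [  0.4785   0.2455   0.1492 102.1869] tilt [-0.002 -0.001 -1.   ] t 32.55 gap 1.0013757570335187
[0.471, 0.045, 0.153, 89.8] mm,deg: [-194.4  -49.7   -3.8   12.4]
[0.465, -0.1527, 0.153, 77.3] mm,deg: [-197.7   -5.3   -0.    12.5]
ee [0.4785 0.2455 0.1492] t 32.55
.0065,.0095 1146 (array([479.3, 246. ]), array([ 79. , 107.8]), 102.2) 0.0082
.018,.0235 3634 (array([479.2, 246.3]), array([54.9, 85.1]), 102.3) 0.0211
```

View pics/r8.png

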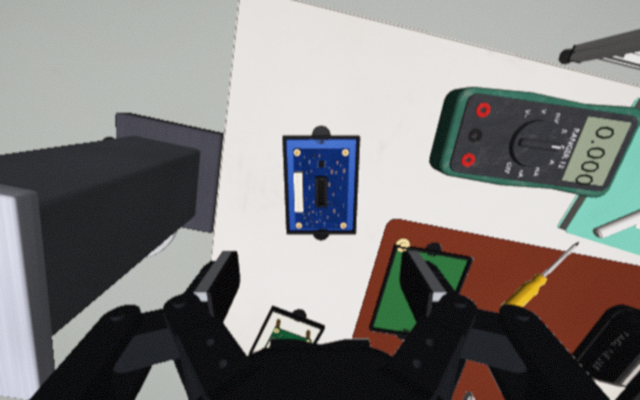

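Call:
{"op": "play_rows", "data": {"steps": [[[-0.03,-0.0075,0],[0,0,2],1],[[-0.07,-0.018,0],[0,0,5],1],[[-0.115,-0.029,0],[0,0,7.5],1],[[-0.16,-0.041,0],[0,0,10],1],[[-0.1945,-0.0495,0],[0,0,12.4],1]]}}

```text
t: 33.33
ee_pos: [0.4718, 0.0436, 0.1506]
tool_rot: [2.228, 2.215, 0.0]
wrist_force: [0.7, -0.0, -0.8]
finger_gap: 1.003
gripper_force: 0.0
```

Call:
{"op": "play_rows", "data": {"steps": [[[-0.045,-0.001,0],[0,0,3],1],[[-0.09,-0.0025,0],[0,0,6],1],[[-0.135,-0.004,0],[0,0,8.5],1],[[-0.175,-0.005,0],[0,0,11],1],[[-0.1975,-0.0055,0],[0,0,12.5],1]]}}

```text
t: 33.95
ee_pos: [0.4658, -0.1543, 0.1507]
tool_rot: [2.456, 1.958, 0.0]
wrist_force: [-0.7, 0.8, -0.1]
finger_gap: 1.001
gripper_force: 0.0
```

Call:
{"op": "play_rows", "data": {"steps": [[[0,0,0],[0,0,0],1],[[0,0,0],[0,0,0],1],[[0,0,0],[0,0,0],1],[[0,0,0],[0,0,0],1],[[0,0,0],[0,0,0],1]]}}

```text
t: 34.58
ee_pos: [0.4658, -0.1517, 0.1505]
tool_rot: [-2.453, -1.963, -0.0]
wrist_force: [0.5, 0.2, -0.4]
finger_gap: 1.003
gripper_force: 0.0
```

```bash
python3 wr.py r9 .465 -.1527 .012,.022;  python3 mv.py .465,-.1527,.0035,77.3
```

```text
ee [ 0.4658 -0.1517  0.1505] t 34.575
.012,.022 5582 (array([ 464.8, -152.9]), array([69.8, 99.5]), 77.3) 0.0182
now [ 0.4658 -0.1519  0.1505 77.3293] tilt [ 0.  0. -1.] t 34.625 gap 1.0017041296016178
[0.465, -0.1527, 0.0035, 77.3] mm,deg: [ -1.   -0.6 147.    0. ]
```

Call:
{"op": "play_rows", "data": {"steps": [[[-0.001,-0.0007,0.03],[0,0,0],1],[[-0.001,-0.0007,0.07],[0,0,0],1],[[-0.001,-0.0007,0.105],[0,0,0],1],[[-0.001,-0.0007,0.12],[0,0,0],1],[[-0.001,-0.0007,0.12],[0,0,0],1]]}}

```text
t: 35.25
ee_pos: [0.4641, -0.1527, 0.0299]
tool_rot: [-2.452, -1.961, 0.001]
wrist_force: [-1.4, 0.2, -0.1]
finger_gap: 1.002
gripper_force: 0.0
```

Call:
{"op": "play_rows", "data": {"steps": [[[0,0,0.01],[0,0,0],1],[[0,0,0.02],[0,0,0],1],[[0,0,0.0265],[0,0,0],1],[[0,0,0.0265],[0,0,0],1],[[0,0,0.0265],[0,0,0],1]]}}

```text
t: 35.88
ee_pos: [0.465, -0.1532, 0.0041]
tool_rot: [2.454, 1.962, 0.0]
wrist_force: [0.9, -0.6, 0.1]
finger_gap: 0.995
gripper_force: 0.0
```

Call:
{"op": "play_rows", "data": {"steps": [[[0,0,0],[0,0,0],0.8],[[0,0,0],[0,0,0],0.74],[[0,0,0],[0,0,0],0.74],[[0,0,0],[0,0,0],0.74],[[0,0,0],[0,0,0],0.74]], "squeeze": 30}}

```text
t: 36.5
ee_pos: [0.4653, -0.1533, 0.0048]
tool_rot: [2.453, 1.961, 0.001]
wrist_force: [-2.5, 0.7, 6.5]
finger_gap: 0.801
gripper_force: 32.5
```

Call:
{"op": "play_rows", "data": {"steps": [[[0,0,-0.004],[0,0,0],0.7],[[0,0,-0.01],[0,0,0],0.7],[[0,0,-0.025],[0,0,0],0.7],[[0,0,-0.05],[0,0,0],0.7],[[0,0,-0.075],[0,0,0],0.7]], "squeeze": 35}}

```text
t: 37.12
ee_pos: [0.4649, -0.1531, 0.0804]
tool_rot: [2.453, 1.962, 0.0]
wrist_force: [0.0, 0.5, -1.0]
finger_gap: 0.798
gripper_force: 39.6
```

Call:
{"op": "play_rows", "data": {"steps": [[[0,0,-0.03],[0,0,0],0.7],[[0,0,-0.055],[0,0,0],0.7],[[0,0,-0.075],[0,0,0],0.7],[[0,0,-0.075],[0,0,0],0.7],[[0,0,-0.075],[0,0,0],0.7]]}}

```text
t: 37.75
ee_pos: [0.4644, -0.1529, 0.1537]
tool_rot: [-2.453, -1.962, 0.0]
wrist_force: [0.5, 1.1, -2.0]
finger_gap: 0.799
gripper_force: 39.6
```

```bash
python3 wr.py r10 .465 -.1527 .155,.175; python3 mv.py .53,-.02,.155,84 .6215,.1403,.155,90.4
```

```text
ee [ 0.4644 -0.1529  0.1537] t 37.75
.155,.175 20905 (array([ 467. , -152.8]), array([ 75.6, 100.3]), 77.3) 0.1669
now [ 0.4641 -0.1527  0.1532 77.2854] tilt [-0.001  0.001 -1.   ] t 37.8 gap 0.7952825377332021
[0.53, -0.02, 0.155, 84.0] mm,deg: [144.   35.1  -1.8  -6.7]
[0.6215, 0.1403, 0.155, 90.4] mm,deg: [169.   74.2  -0.   -6.4]
```

View pics/r10.png

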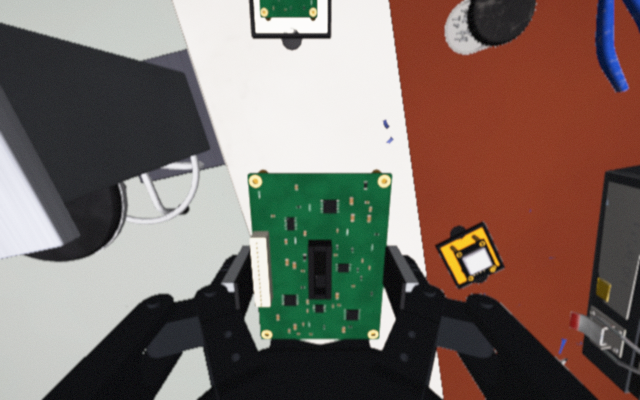

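Call:
{"op": "play_rows", "data": {"steps": [[[0.022,0.005,0],[0,0,-1],0.7],[[0.052,0.013,0],[0,0,-2.4],0.7],[[0.085,0.021,0],[0,0,-4],0.7],[[0.115,0.028,0],[0,0,-5.4],0.7],[[0.144,0.035,0],[0,0,-6.7],0.7]]}}

```text
t: 38.42
ee_pos: [0.5301, -0.0192, 0.1526]
tool_rot: [-2.332, -2.102, 0.003]
wrist_force: [0.9, -0.5, -0.1]
finger_gap: 0.797
gripper_force: 39.6
```

Call:
{"op": "play_rows", "data": {"steps": [[[0.038,0.0165,0],[0,0,-1.4],0.7],[[0.076,0.033,0],[0,0,-2.9],0.7],[[0.113,0.05,0],[0,0,-4.3],0.7],[[0.145,0.064,0],[0,0,-5.5],0.7],[[0.168,0.074,0],[0,0,-6.4],0.7]]}}

```text
t: 39.05
ee_pos: [0.6215, 0.1404, 0.1522]
tool_rot: [-2.211, -2.229, 0.003]
wrist_force: [-0.7, 0.1, -0.6]
finger_gap: 0.792
gripper_force: 39.6
```

Call:
{"op": "play_rows", "data": {"steps": [[[0,0,0],[0,0,0],0.7],[[0,0,0],[0,0,0],0.7],[[0,0,0],[0,0,0],0.7],[[0,0,0],[0,0,0],0.7],[[0,0,0],[0,0,0],0.7]]}}

```text
t: 39.67
ee_pos: [0.6218, 0.1385, 0.1542]
tool_rot: [2.215, 2.228, 0.0]
wrist_force: [-0.2, 0.6, -0.0]
finger_gap: 0.795
gripper_force: 39.6
```

```bash
python3 mv.py .6215,.1403,.0078,90.4; python3 tr.py power_tray .6215 .1403 62 47; python3 wr.py r11 .62 .14 .1,.2
```

```text
now [ 0.6218  0.1385  0.1542 90.3485] tilt [ 0. -0. -1.] t 39.675 gap 0.7945067594892817
[0.6215, 0.1403, 0.0078, 90.4] mm,deg: [ 1.800e+00 -3.000e-01  1.464e+02 -1.000e-01]
rim band 713 (array([623.4, 178.5]), array([47.3, 94.6]), 0.4)
mask 0.64 (array([622.9, 181.5]), array([54.9, 94.6]), 179.1)
dir 0.4 centre [608.7 177.9] width 46.4
dir 90.4 centre [623.9 139.2] width 94.2
ee [0.6219 0.1388 0.1542] t 39.775
.1,.2 25430 (array([621.9, 139.2]), array([ 95.8, 100.5]), 90.1) 0.1675
```

View pics/r11.png

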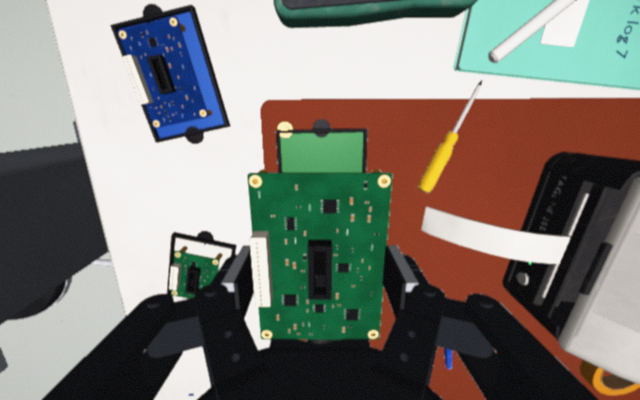

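Call:
{"op": "play_rows", "data": {"steps": [[[0.0006,0.002,0.03],[0,0,0],0.7],[[0.0006,0.002,0.07],[0,0,0],0.7],[[0.0006,0.002,0.105],[0,0,0],0.7],[[0.0006,0.002,0.125],[0,0,0],0.7],[[0.0006,0.002,0.132],[0,0,0],0.7]]}}

```text
t: 40.45
ee_pos: [0.6232, 0.1395, 0.0209]
tool_rot: [-2.213, -2.228, 0.002]
wrist_force: [-0.6, -0.6, -0.8]
finger_gap: 0.796
gripper_force: 39.7
```

Call:
{"op": "play_rows", "data": {"steps": [[[0,0,0.002],[0,0,0],0.7],[[0,0,0.005],[0,0,0],0.7],[[0,0,0.008],[0,0,0],0.7],[[0,0,0.01],[0,0,0],0.7],[[0,0,0.01],[0,0,0],0.7]]}}

```text
t: 41.08
ee_pos: [0.6238, 0.1396, 0.012]
tool_rot: [-2.214, -2.229, 0.0]
wrist_force: [0.6, -0.2, 0.6]
finger_gap: 0.794
gripper_force: 39.7
```

Call:
{"op": "play_rows", "data": {"steps": [[[0,0,0.0005],[0,0,0],0.7],[[0,0,0.001],[0,0,0],0.7],[[0,0,0.0015],[0,0,0],0.7],[[0,0,0.002],[0,0,0],0.7],[[0,0,0.002],[0,0,0],0.7]]}}

```text
t: 41.7
ee_pos: [0.6238, 0.1396, 0.01]
tool_rot: [-2.214, -2.229, 0.0]
wrist_force: [0.0, 0.6, -1.5]
finger_gap: 0.798
gripper_force: 39.7
```

Call:
{"op": "play_rows", "data": {"steps": [[[0,0,0.0004],[0,0,0],0.7],[[0,0,0.0008],[0,0,0],0.7],[[0,0,0.0012],[0,0,0],0.7],[[0,0,0.0012],[0,0,0],0.7],[[0,0,0.0012],[0,0,0],0.7]]}}

```text
t: 42.32
ee_pos: [0.6239, 0.1396, 0.0088]
tool_rot: [-2.214, -2.229, -0.0]
wrist_force: [0.1, 0.2, -0.5]
finger_gap: 0.798
gripper_force: 39.7
```

Call:
{"op": "play_rows", "data": {"steps": [[[0,0,0.0003],[0,0,0],0.7],[[0,0,0.0006],[0,0,0],0.7],[[0,0,0.0006],[0,0,0],0.7]]}}

```text
t: 42.7
ee_pos: [0.6238, 0.1396, 0.0082]
tool_rot: [-2.214, -2.229, 0.0]
wrist_force: [0.3, 0.6, -0.3]
finger_gap: 0.795
gripper_force: 39.7
```

Call:
{"op": "play_rows", "data": {"steps": [[[0,0,0.0003],[0,0,0],0.7],[[0,0,0.0005],[0,0,0],0.7],[[0,0,0.0005],[0,0,0],0.7]]}}

```text
t: 43.08
ee_pos: [0.6239, 0.1396, 0.008]
tool_rot: [2.214, 2.229, 0.0]
wrist_force: [-0.8, -0.5, 2.3]
finger_gap: 0.795
gripper_force: 39.9
```

Call:
{"op": "play_rows", "data": {"steps": [[[0,0,0.0003],[0,0,0],0.7],[[0,0,0.0003],[0,0,0],0.7]]}}

```text
t: 43.32
ee_pos: [0.6239, 0.1396, 0.008]
tool_rot: [2.214, 2.229, 0.0]
wrist_force: [-2.8, -1.3, 5.9]
finger_gap: 0.795
gripper_force: 40.0
```

Call:
{"op": "play_rows", "data": {"steps": [[[0,0,-0.0003],[0,0,0],0.7],[[0,0,-0.0003],[0,0,0],0.85],[[0,0,-0.0003],[0,0,0],0.93],[[0,0,-0.0003],[0,0,0],1],[[0,0,-0.0003],[0,0,0],1]]}}

```text
t: 43.95
ee_pos: [0.6239, 0.1396, 0.0075]
tool_rot: [-2.214, -2.229, 0.0]
wrist_force: [-0.6, 0.3, -1.1]
finger_gap: 1.0
gripper_force: 0.0
```

Call:
{"op": "play_rows", "data": {"steps": [[[0,0,-0.01],[0,0,0],1],[[0,0,-0.035],[0,0,0],1],[[0,0,-0.08],[0,0,0],1],[[0,0,-0.125],[0,0,0],1],[[0,0,-0.15],[0,0,0],1]]}}

```text
t: 44.58
ee_pos: [0.6256, 0.1399, 0.1618]
tool_rot: [2.212, 2.227, 0.006]
wrist_force: [0.7, -0.0, 0.1]
finger_gap: 1.0
gripper_force: 0.0
```

Call:
{"op": "play_rows", "data": {"steps": [[[0,0,0],[0,0,0],1],[[0,0,0],[0,0,0],1],[[0,0,0],[0,0,0],1],[[0,0,0],[0,0,0],1]]}}

```text
t: 45.08
ee_pos: [0.6229, 0.1395, 0.1561]
tool_rot: [-2.213, -2.228, 0.003]
wrist_force: [-0.8, -1.4, 0.3]
finger_gap: 1.0
gripper_force: 0.0
```

```bash
python3 wr.py r12 .6238 .1396 .0065,.0095 .0185,.0235; python3 - <<'E'
from h import *
d=snapshot("top"); P=cloud(d)
for n,c in [("radio",(.6167,-.272)),("io",(.479,.033)),("cpu",(.4793,.246)),("power",(.6238,.1396))]:
    m=(abs(P[...,2]-.021)<.005)&(np.hypot(P[...,0]-c[0],P[...,1]-c[1])<.065); print(n,rect(P[m][:,:2]) if m.sum()>5 else None)
for n in ["jar","loupe"]: print(n,[np.round(r["point"],4) for r in landmark_of(n,"top")[:1]])
E
```

```text
ee [0.6229 0.1395 0.1561] t 45.075
.0065,.0095 1355 (array([624.4, 139. ]), array([ 94.1, 127.2]), 91.4) 0.0082
.0185,.0235 5547 (array([623.8, 139.6]), array([69.8, 99.9]), 90.5) 0.0211
radio (array([ 615.8, -269. ]), array([36. , 44.8]), 109.1)
io (array([477.3,  35.6]), array([49.6, 59.8]), 77.8)
cpu None
power (array([621.8, 135.5]), array([68.9, 82.1]), 90.3)
jar [array([ 6.291e-01, -3.550e-02,  4.000e-04])]
loupe [array([ 0.6207, -0.2735, -0.0025])]
```

View pics/r12.png

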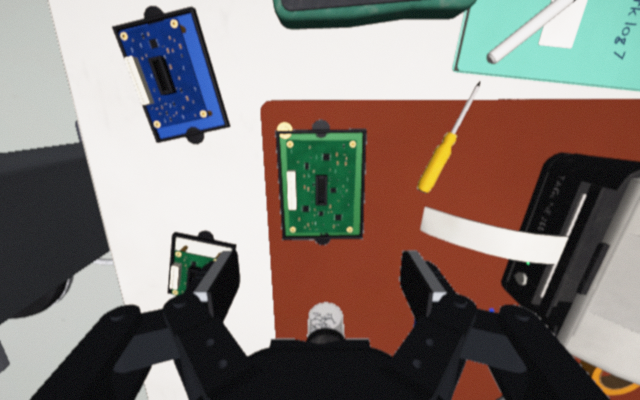

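The power board (290–358, 138–235 px) lies centred in its tray. The cpu and io boards are in theirs, and the jar is still standing.

```bash
python3 -c "
from workcell import close_job
print(close_job())"
```

```text
the job is handed in; nothing more can be done
None
```

I took the stack apart top-down and set all four boards flat and aligned in their own trays. The wrist camera measured each board to within about 1 mm of its tray's centre. I never went near the jar or the loupe, though my final loupe check misread the radio tray as the loupe. The job was handed in at about 45 s of the 96 s limit.

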